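Sort three mixed-up microscope objectives onto their own pads

TASK

The three microscope objectives were put back on the wrong pads: move them about so that each stands upright in the middle of the pad of its own colour (red, yellow, blue); the empty white pad is free to park one on meanwhile. Set them down rather than drop them, never tip one over, and leave the oil bottle, the petri dish and the slide box where they are.

Things in the scene. Friction and masses are not known exactly. Their poses are not given: they have to be found in the camera images.
- objective_red_center (a point): Centre (half-way up, 31 mm above its underside) of the loose microscope objective with the red band and shoulder: an upright metal cylinder, 34 mm diameter from 5 to 44 mm above its underside (grasp here), on a 26 mm foot; above that a coloured cone, then a steel nose 16 mm in diameter; 62 mm tall in all, 0.13 to 0.25 kg; z up along its axis. At the start it stands on another objective's pad.
- objective_yellow_center (a point): The same point of the objective with the yellow band and shoulder; same shape and size.
- objective_blue_center (a point): The same point of the objective with the blue band and shoulder; same shape and size.
- pad_red: Red round pad with a black middle (50 mm diameter) on the desk, where the red objective belongs: a fixed flat disc, 76 mm diameter, 8 mm thick, no rim; origin at the centre of its underside on the desk, z up. An objective standing on it has its centre 39 mm above this origin.
- pad_yellow: The same, yellow: where the yellow objective belongs.
- pad_blue: The same, blue: where the blue objective belongs.
- pad_spare: The same, white, empty at the start: a free parking place that belongs to none of the three.
- oil_bottle: Bystander: small upright amber oil bottle with a black cap, 28 mm diameter, 58 mm tall, loose; origin at the centre of its underside. Leave it alone.
- petri_dish: Bystander: closed pale petri dish, violet inside, 88 mm diameter, 16 mm tall, loose; origin at the centre of its underside. Leave it alone.
- slide_box: Bystander: closed green slide box, 87 x 102 x 34 mm, loose; origin at the centre of its underside. Leave it alone.
There are look-alikes about, which are no part of the job. What is shaped like the part that bears objective_red_center but green is not meant.

How it is judged:
By the outcome, as a careful person would: the job done as asked, in the order asked, and still so for the second after the job is handed in, with the robot touching nothing.
It also fails if it takes over 106 s, if anything falls off the work surface, if the arm or the gripper's body presses on something with over 40 N, if the wrist force passes 120 N, or if a joint passes its speed limit or range.

ROBOT

A 6-joint arm with a two-finger parallel gripper is mounted at the origin on the work surface. World frame = base frame: x ahead of the robot, y to its left, z up, the work surface at z = 0. Lengths are in m, angles in rad, forces in N, time in s.
With the tool pointing down it reaches from about 0.375 to 0.925 m from the base axis. Payload 5.7 kg.
Tool frame: the origin (TCP) lies midway between the tips of the shut fingers; the grasp point (between the pads) lies 19 mm behind it (arm.tcp_to_grasp is the distance from the TCP to the grasp point, in m); z points along the fingers, y is the line along which they close (so a half turn about z gives the same grasp; the last joint's range is limited). The gripper opens to 85 mm and grips with 20 to 120 N. Pads are 22 mm wide; open, the fingers measure 114 mm over their backs; the gripper's body (76 mm by 85 mm) begins 54 mm behind the grasp point. The pads swing forward as they close: fully open they stand 13 mm farther back than shut.
Start: joints at [-1.226, 0.359, 1.51, -0, 1.272, -0.115], TCP at [0.266, -0.538, 0.231] pointing down, gripper open.
Joint ranges: [-2.97, 2.97], [-1.01, 2.36], [0.21, 2.38], [-0.96, 4.11], [0.2, 2.71], [-2.98, 2.98]. Speed limits (rad/s): [2.39, 2.39, 3.14, 3.14, 3.14, 3.14].

INTERFACE

Orientations are given as a unit quaternion [x, y, z, w].
In Python, from station import arm gives the robot as it stands.
- The arm moves only by the tool carry_out, never from a script. Its argument "deltas" is a list that holds one entry, the list of rows, each a list of 7 numbers: the shift along the tool's x, y, z in m, then the turn, a rotation vector about the tool's x, y, z in degrees, then the closure, from -1 (fully open) to 1 (shut), so that 0 is half open. A call has exactly 5 rows; each row is the pose to reach, as a shift and turn from the pose commanded when the call began, along the tool's axes at that moment; what a row does not reach only later rows make up. A row lasts 1/8 s, in which the tool goes at most 62.5 mm and 10.7 degrees, less where a joint would pass 70% of its speed; a pose out of reach is approached as far as the arm can. A call with a gripper value outside its range is refused whole. The fingers move at their own pace and stop on an object; "squeeze" is the grip in N (left out, the last holds). Time passes only in rows, so rows that repeat a pose let the fingers close, or fill a call up. It gives the time, the measured TCP pose, the force, the opening and the grip force at its end, in the units of the state.
- arm.get_obs(): the state, without advancing time (a new reading comes with each control period).
- arm.capture(name): name is "scene" or "top" or "wrist"; returns the picture (400x640x3 uint8, red, green, blue); there is no depth.
- arm.camera_info(name): a dict with "fx", "fy", "cx", "cy" (pixels), "k1" (the pictures are not rectified: a ray, as slopes to the right and down, at radius r is drawn at 1 + k1 r^2 times it, then the intrinsics apply), "pose" (4x4, takes a point from camera to world coordinates). Camera axes: x right, y up, looking along -z (the intrinsics and any distortion apply to the point x, -y, -z); pixel columns grow to the right and rows downward; lengths in m; the calibration is good to about 2 mm. A picture is of the moment at which its call begins: read the wrist's pose just before it. camera_info takes no time and is no camera call; for the wrist camera it gives the pose at the moment of the call.
- arm.hand_in(): hands the job in; it is judged then, once.
Trained networks look in the newest picture that a camera, given by its name, has taken for a name from the list of things; names that differ only in an ending like _2 or _b are one class to them, and where a whole thing is asked for, a point or a joint stands for the part that bears it (a point fixed in the world has none). Each returns a list of dicts, best first, with "p" (0 to 1); they miss things now and then, are a little off and sometimes report something else, mostly with a low value. They report only what shows in the picture. A call takes as long as a camera call. They do not tell look-alikes from the thing itself.
- arm.outline_of(label, camera): "mask" (400x640 bool, what is visible of it) and "rect" ([left, top, right, bottom] in pixels, round what is visible of it).
- arm.pinpoint(label, camera): "at" ([row, column] in pixels: a listed point, or the origin of a listed thing).
The state is a dict: "time": time; "joint_pos": joint angles; "dq": joint speeds; "tau": joint torques, N m; "tcp_pos": TCP position; "eef_rot": TCP orientation; "ft_force": force on the tool from outside, world axes, zero at the start; "ft_torque": the same for the moment, N m; "finger_gap": finger opening in m; "gripper_force": force on a finger pad.
Only numpy, scipy, OpenCV 4.12 (cv2) and the standard library are available. Lean on these libraries where they do the work, as an engineer would, in place of code of your own. Each camera call takes 0.05 s, during which the arm holds its last target. There are 200 camera calls.

## Working session

There is one attempt and no reset: what is moved stays moved. The work goes in short steps, Python scripts to look and compute and a tool call to move; the robot and the scene stay as the last step left them, time stands still between calls to the robot, and variables do not carry over. Pictures are saved under pics/ and viewed, at most 14 in all, crops included, and the job is handed in when it is done.

Besides the shell and the picture viewer there is one more tool, called after "Call:" by a JSON object that holds its "method" and its "body", one argument or row to a line. carry_out: Moves the arm, as the interface text tells. Its arguments: {"type":"object","properties":{"deltas":{"type":"array"},"squeeze":{"type":"number"}},"required":["deltas"]}

```bash
ls; mkdir -p pics
cat > h.py <<'E'
import numpy as np, cv2
from station import arm
def ray(name,row,col,info=None):
    i=info or arm.camera_info(name)
    K=np.array([[i['fx'],0,i['cx']],[0,i['fy'],i['cy']],[0,0,1.]])
    u=cv2.undistortPoints(np.array([[[col,row]]],float),K,np.array([i['k1'],0,0,0.]))[0,0]
    T=np.array(i['pose']); return T[:3,3],T[:3,:3]@np.array([u[0],-u[1],-1])
def at_z(name,row,col,z,info=None):
    o,d=ray(name,row,col,info); return o+d*(z-o[2])/d[2]
def save(name,f):
    im=arm.capture(name); cv2.imwrite('pics/'+f,im[:,:,::-1]); return im
E
python3 - <<'E'
from h import *
for c in('top','scene'):
    save(c,c+'0.png')
    print(c,np.round(arm.camera_info(c)['pose'],3).tolist())
    for l,z in [('objective_red_center',.039),('objective_yellow_center',.039),('objective_blue_center',.039),('pad_red',0),('pad_yellow',0),('pad_blue',0),('pad_spare',0),('oil_bottle',0),('petri_dish',0),('slide_box',0)]:
        for r in arm.pinpoint(l,c)[:3]:
            print(l,round(r['p'],2),np.round(r['at']),np.round(at_z(c,*r['at'],z)[:2],3))
print(arm.get_obs())
E
```

```text
pics
top [[0.024, 0.991, -0.135, 0.409], [-0.999, 0.028, 0.027, 0.011], [0.031, 0.134, 0.99, 0.837], [0.0, 0.0, 0.0, 1.0]]
objective_red_center 0.86 [214. 390.] [ 0.491 -0.158]
objective_red_center 0.57 [282. 438.] [ 0.36  -0.251]
objective_red_center 0.52 [226. 446.] [ 0.47  -0.271]
objective_yellow_center 0.8 [224. 291.] [0.465 0.042]
objective_blue_center 0.55 [138. 278.] [0.641 0.073]
pad_red 0.63 [160. 213.] [0.601 0.213]
pad_yellow 0.7 [230. 439.] [ 0.465 -0.27 ]
pad_blue 0.84 [225. 287.] [0.466 0.051]
pad_spare 0.8 [147. 367.] [ 0.639 -0.115]
oil_bottle 0.48 [217. 354.] [ 0.487 -0.088]
oil_bottle 0.39 [136. 278.] [0.656 0.078]
petri_dish 0.73 [139. 276.] [0.649 0.081]
slide_box 0.61 [158. 444.] [ 0.621 -0.284]
scene [[0.733, -0.535, 0.419, 0.928], [0.68, 0.586, -0.442, -0.441], [-0.009, 0.609, 0.793, 0.825], [0.0, 0.0, 0.0, 1.0]]
objective_red_center 0.7 [237. 271.] [ 0.495 -0.171]
objective_red_center 0.65 [258. 231.] [ 0.469 -0.264]
objective_yellow_center 0.69 [179. 328.] [0.475 0.038]
objective_blue_center 0.63 [164. 408.] [0.59  0.211]
objective_blue_center 0.6 [218. 396.
[... 306 characters left out ...]
.282]
{'time': 1.1, 'joint_pos': array([-1.22608456e+00,  3.58792460e-01,  1.51040170e+00,  3.48589323e-05,
        1.27251203e+00, -1.15095152e-01]), 'dq': array([ 0.00109524, -0.00039714,  0.00065516,  0.00031364,  0.00051255,
       -0.00116455]), 'tau': array([ 3.11808626e-04, -5.27608538e+01, -2.79050642e+01, -2.39195901e-05,
        1.62674176e-03,  1.13296159e-05]), 'tcp_pos': array([ 0.26626028, -0.53764686,  0.23127062]), 'eef_rot': array([ 9.73689565e-01,  2.27878537e-01,  1.00466112e-05, -5.83037082e-05]), 'ft_force': array([ 0.2913235 , -0.61090479,  0.03555806]), 'ft_torque': array([-0.03016796, -0.0220471 ,  0.02414791]), 'gripper_force': 0.0, 'finger_gap': 0.08532633444307476}
```

View pics/top0.png

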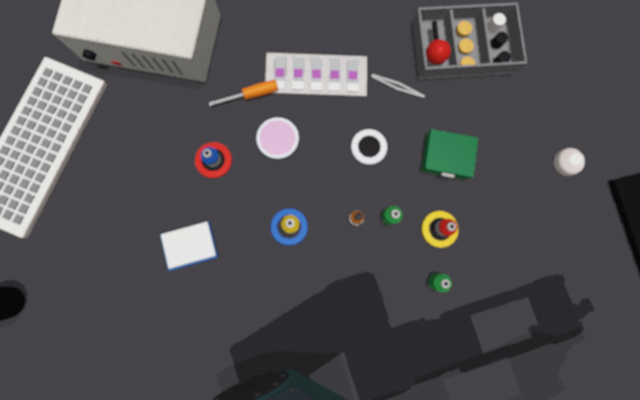

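View pics/scene0.png

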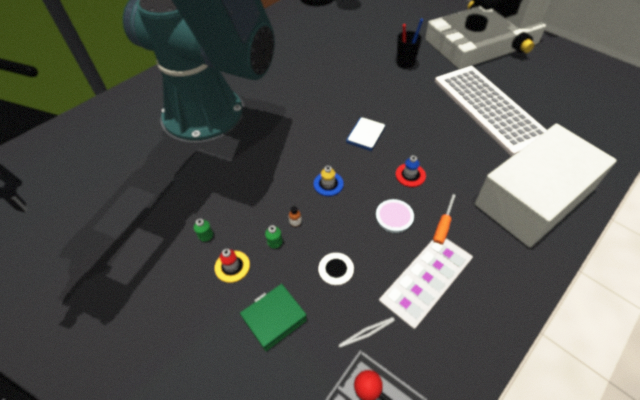

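The red objective stands on the yellow pad (top px 440,229), yellow on blue (290,226) and blue on red (213,160). The white pad at (369,146) is free, and green look-alikes stand at (393,214) and (441,283). The plan is red→spare, yellow→yellow, blue→blue, red→red, all at constant yaw.

Call:
{"method": "carry_out", "body": {
  "deltas": [
    [[0.05, -0.025, 0.005, 0, 0, 0, -1], [0.1, -0.05, 0.01, 0, 0, 0, -1], [0.15, -0.076, 0.015, 0, 0, 0, -1], [0.2, -0.102, 0.02, 0, 0, 0, -1], [0.25, -0.128, 0.02, 0, 0, 0, -1]]
  ],
  "squeeze": 40
}}

```text
time: 1.72
tcp_pos: [0.4342, -0.3104, 0.211]
eef_rot: [0.974, 0.228, -0.0, -0.0]
ft_force: [1.1, -0.9, -0.2]
finger_gap: 0.0856
gripper_force: 0.0
```

```bash
cat >> h.py <<'E'
from scipy.spatial.transform import Rotation as R
def tool(target):
    o=arm.get_obs(); q=R.from_quat(o['eef_rot'])
    return np.round(q.inv().apply(np.array(target)-o['tcp_pos']),4)
def look(f,items,cam='wrist'):
    save(cam,f); i=arm.camera_info(cam); o=arm.get_obs()
    print('tcp',np.round(o['tcp_pos'],4),'rot',np.round(R.from_quat(o['eef_rot']).as_matrix(),3).tolist(),'t',o['time'],'gap',o['finger_gap'])
    for l,z in items:
        for r in arm.pinpoint(l,cam)[:3]:
            print(l,round(r['p'],2),np.round(r['at']),np.round(at_z(cam,*r['at'],z,i)[:2],4))
        if l.startswith('pad'):
          for r in arm.outline_of(l,cam)[:2]:
            c=max(cv2.findContours(r['mask'].astype(np.uint8),0,2)[0],key=cv2.contourArea)[:,0]
            w=np.array([at_z(cam,b,a,.008,i)[:2] for a,b in c])
            A=np.c_[2*w,np.ones(len(w))]; s=np.linalg.lstsq(A,(w**2).sum(1),rcond=None)[0]
            print('  circle',round(r['p'],2),np.round(s[:2],4),'rad',round(float(np.sqrt(s[2]+s[0]**2+s[1]**2)),4),r['rect'])
E
python3 - <<'E'
from h import *
look('w1.png',[('objective_red_center',.039),('pad_yellow',0)])
print(tool([.468,-.267,.2]))
E
```

```text
tcp [ 0.4374 -0.3047  0.2112] rot [[0.895, 0.445, 0.002], [0.445, -0.895, 0.005], [0.004, -0.003, -1.0]] t 1.775 gap 0.08544978527062902
objective_red_center 0.82 [216. 254.] [ 0.3614 -0.2538]
objective_red_center 0.73 [ 62. 216.] [ 0.495  -0.1585]
objective_red_center 0.58 [133. 299.] [ 0.469  -0.2604]
pad_yellow 0.98 [127. 299.] [ 0.4711 -0.2563]
  circle 0.9 [ 0.4715 -0.2602] rad 0.037 [266.0, 94.3, 330.7, 160.2]
[ 0.0502 -0.0245  0.0114]
```

Run:
```python
from h import *
look('w2.png',[('objective_red_center',.039),('pad_yellow',0),('objective_red_center',.039)])
print(tool([.471,-.262,.15]))
```

```text
tcp [ 0.4335 -0.3123  0.2114] rot [[0.896, 0.445, -0.0], [0.445, -0.896, -0.001], [-0.0, 0.001, -1.0]] t 1.975 gap 0.08534014840121076
objective_red_center 0.89 [ 61. 214.] [ 0.4901 -0.1656]
objective_red_center 0.78 [130. 302.] [ 0.4693 -0.2702]
objective_red_center 0.74 [211. 251.] [ 0.3622 -0.257 ]
pad_yellow 0.68 [127. 299.] [ 0.4664 -0.2643]
  circle 0.78 [ 0.4672 -0.2679] rad 0.0369 [268.8, 95.4, 333.1, 159.9]
objective_red_center 0.89 [ 61. 214.] [ 0.4901 -0.1656]
objective_red_center 0.78 [130. 302.] [ 0.4693 -0.2702]
objective_red_center 0.74 [211. 251.] [ 0.3622 -0.257 ]
[ 0.0569 -0.029   0.0613]
```

View pics/w2.png

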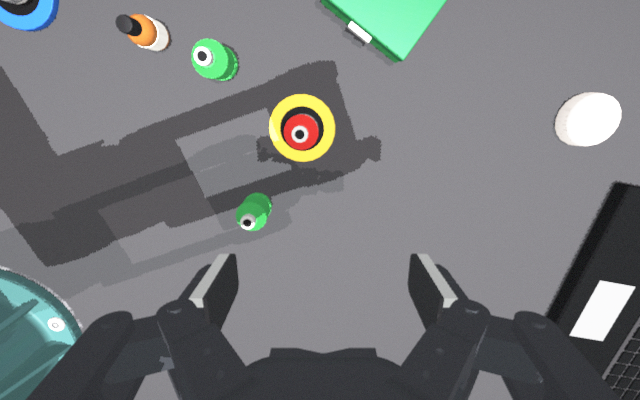

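The red objective is at px (302,128), centred on the yellow pad at about (0.469,-0.269). The green look-alikes and bottle are well clear of the fingers.

Call:
{"method": "carry_out", "body": {
  "deltas": [
    [[0.026, -0.012, 0.02, 0, 0, 0, -1], [0.051, -0.023, 0.05, 0, 0, 0, -1], [0.051, -0.023, 0.09, 0, 0, 0, -1], [0.051, -0.023, 0.09, 0, 0, 0, -1], [0.051, -0.023, 0.09, 0, 0, 0, -1]]
  ]
}}

```text
time: 2.8
tcp_pos: [0.4692, -0.2699, 0.1222]
eef_rot: [0.974, 0.227, 0.0, 0.0]
ft_force: [0.1, -0.2, 0.3]
finger_gap: 0.0855
gripper_force: 0.0
```

Run:
```python
from h import *
look('w3.png',[('objective_red_center',.039),('pad_yellow',0)])
print(tool([.469,-.269,.015]))
```

```text
tcp [ 0.4696 -0.2702  0.1227] rot [[0.897, 0.443, 0.002], [0.443, -0.897, -0.001], [0.001, 0.002, -1.0]] t 2.85 gap 0.08562709297575805
objective_red_center 0.88 [204. 322.] [ 0.4691 -0.2694]
objective_red_center 0.88 [118. 210.] [ 0.493  -0.1655]
objective_red_center 0.58 [298. 258.] [ 0.3622 -0.2577]
pad_yellow 0.73 [190. 318.] [ 0.468  -0.2663]
  circle 0.79 [ 0.4689 -0.2675] rad 0.0332 [277.9, 152.1, 360.4, 228.8]
[-0.0004 -0.0013  0.1078]
```

View pics/w3.png

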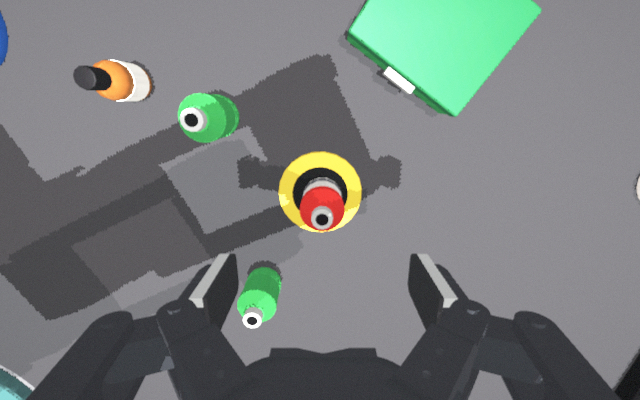

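The objective is at px (322,204), aligned with the fingers. The green one nearest the left finger is 9 cm behind along tool x, so it is clear. I'll descend and grip.

Call:
{"method": "carry_out", "body": {
  "deltas": [
    [[0, -0.001, 0.03, 0, 0, 0, -1], [0, -0.001, 0.06, 0, 0, 0, -1], [0, -0.001, 0.09, 0, 0, 0, -1], [0, -0.001, 0.107, 0, 0, 0, -1], [0, -0.001, 0.107, 0, 0, 0, -1]]
  ]
}}

```text
time: 3.62
tcp_pos: [0.4681, -0.2677, 0.0138]
eef_rot: [0.974, 0.228, -0.0, -0.001]
ft_force: [-0.4, 0.5, 0.1]
finger_gap: 0.0852
gripper_force: 0.0
```

Call:
{"method": "carry_out", "body": {
  "deltas": [
    [[0, 0, 0, 0, 0, 0, 0], [0, 0, 0, 0, 0, 0, 1], [0, 0, 0, 0, 0, 0, 1], [0, 0, 0, 0, 0, 0, 1], [0, 0, 0, 0, 0, 0, 1]]
  ],
  "squeeze": 40
}}

```text
time: 4.25
tcp_pos: [0.4691, -0.2682, 0.0152]
eef_rot: [0.974, 0.228, 0.0, 0.001]
ft_force: [-0.8, 0.4, 5.3]
finger_gap: 0.0334
gripper_force: 39.3
```

Call:
{"method": "carry_out", "body": {
  "deltas": [
    [[0, 0, -0.03, 0, 0, 0, 1], [0, 0, -0.07, 0, 0, 0, 1], [0, 0, -0.11, 0, 0, 0, 1], [0.03, -0.009, -0.11, 0, 0, 0, 1], [0.075, -0.022, -0.11, 0, 0, 0, 1]]
  ]
}}

```text
time: 4.88
tcp_pos: [0.5262, -0.2152, 0.1254]
eef_rot: [0.974, 0.227, 0.0, 0.001]
ft_force: [0.9, -0.1, -2.2]
finger_gap: 0.0335
gripper_force: 40.3
```

Call:
{"method": "carry_out", "body": {
  "deltas": [
    [[0.05, -0.015, 0, 0, 0, 0, 1], [0.1, -0.029, 0, 0, 0, 0, 1], [0.13, -0.038, 0, 0, 0, 0, 1], [0.143, -0.042, 0, 0, 0, 0, 1], [0.143, -0.042, 0, 0, 0, 0, 1]]
  ]
}}

```text
time: 5.5
tcp_pos: [0.6352, -0.1135, 0.1241]
eef_rot: [0.974, 0.228, -0.0, -0.0]
ft_force: [-0.3, -0.1, -2.4]
finger_gap: 0.0332
gripper_force: 40.3
```

Run:
```python
from h import *
look('w4.png',[('objective_red_center',.15),('pad_spare',0)])
print(tool([.636,-.114,.1]))
```

```text
tcp [ 0.6345 -0.1142  0.124 ] rot [[0.896, 0.444, -0.001], [0.444, -0.896, -0.0], [-0.001, -0.0, -1.0]] t 5.55 gap 0.03330120328185
objective_red_center 0.78 [348. 303.] [ 0.5958 -0.122 ]
objective_red_center 0.68 [283. 322.] [ 0.6339 -0.1141]
pad_spare 0.72 [187. 328.] [ 0.639  -0.1175]
  circle 0.61 [ 0.6398 -0.117 ] rad 0.0378 [288.0, 149.7, 372.0, 230.2]
[0.0019 0.     0.0242]
```

View pics/w4.png

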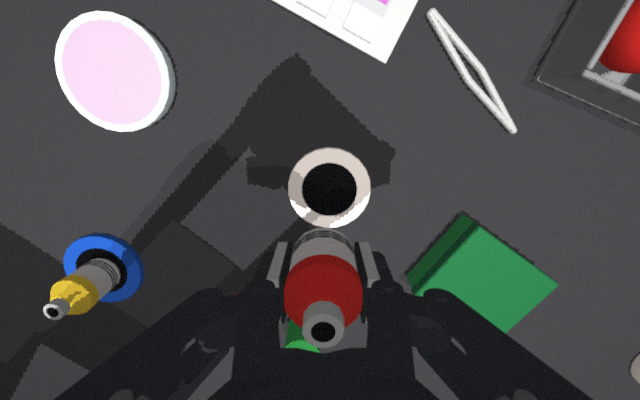

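The red objective is held upright at px (322,283) and the white pad is straight below at (328,187), roughly (0.639,-0.117). I'll lower it there.

Call:
{"method": "carry_out", "body": {
  "deltas": [
    [[0.002, 0.004, 0.03, 0, 0, 0, 1], [0.002, 0.004, 0.06, 0, 0, 0, 1], [0.002, 0.004, 0.09, 0, 0, 0, 1], [0.002, 0.004, 0.1, 0, 0, 0, 1], [0.002, 0.004, 0.105, 0, 0, 0, 1]]
  ]
}}

```text
time: 6.32
tcp_pos: [0.6388, -0.117, 0.0193]
eef_rot: [0.974, 0.227, -0.0, -0.0]
ft_force: [-0.0, 0.4, -1.8]
finger_gap: 0.0329
gripper_force: 40.3
```

Call:
{"method": "carry_out", "body": {
  "deltas": [
    [[0, 0, 0.002, 0, 0, 0, 1], [0, 0, 0.003, 0, 0, 0, 1], [0, 0, 0.004, 0, 0, 0, 1], [0, 0, 0.004, 0, 0, 0, 1], [0, 0, 0.004, 0, 0, 0, 1]]
  ]
}}

```text
time: 6.95
tcp_pos: [0.6392, -0.1164, 0.0155]
eef_rot: [0.974, 0.228, 0.0, 0.0]
ft_force: [-0.7, 0.5, -2.0]
finger_gap: 0.033
gripper_force: 40.3
```

Call:
{"method": "carry_out", "body": {
  "deltas": [
    [[0, 0, 0.0005, 0, 0, 0, 1], [0, 0, 0.001, 0, 0, 0, 1], [0, 0, 0.0015, 0, 0, 0, 1], [0, 0, 0.0015, 0, 0, 0, 1], [0, 0, 0.0015, 0, 0, 0, 1]]
  ]
}}

```text
time: 7.58
tcp_pos: [0.6392, -0.1165, 0.0152]
eef_rot: [0.974, 0.228, 0.0, 0.0]
ft_force: [-3.9, 1.1, 10.0]
finger_gap: 0.0328
gripper_force: 41.4
```

Contact is made at 10 N. I'll release it and rise.

Call:
{"method": "carry_out", "body": {
  "deltas": [
    [[0, 0, -0.0005, 0, 0, 0, 0.2], [0, 0, -0.001, 0, 0, 0, 0], [0, 0, -0.001, 0, 0, 0, -0.6], [0, 0, -0.001, 0, 0, 0, -1], [0, 0, -0.001, 0, 0, 0, -1]]
  ]
}}

```text
time: 8.2
tcp_pos: [0.639, -0.1164, 0.0147]
eef_rot: [0.974, 0.228, -0.0, -0.0]
ft_force: [0.2, -0.7, 0.2]
finger_gap: 0.0855
gripper_force: 0.0
```

Call:
{"method": "carry_out", "body": {
  "deltas": [
    [[0, 0, -0.02, 0, 0, 0, -1], [0, 0, -0.06, 0, 0, 0, -1], [0, 0, -0.11, 0, 0, 0, -1], [0, 0, -0.14, 0, 0, 0, -1], [-0.03, -0.05, -0.14, 0, 0, 0, -1]]
  ]
}}

```text
time: 8.82
tcp_pos: [0.5963, -0.0875, 0.1602]
eef_rot: [0.974, 0.227, 0.006, 0.003]
ft_force: [-0.1, 1.2, -0.2]
finger_gap: 0.0856
gripper_force: 0.0
```

Run:
```python
from h import *
look('w5.png',[('objective_red_center',.039),('pad_spare',0),('objective_yellow_center',.039),('pad_blue',0)])
print(tool([.466,.04,.12]))
```

```text
tcp [ 0.5813 -0.0805  0.1558] rot [[0.896, 0.444, -0.007], [0.444, -0.896, 0.003], [-0.005, -0.006, -1.0]] t 8.875 gap 0.08565336752733115
objective_red_center 0.88 [166. 371.] [ 0.621  -0.1076]
objective_red_center 0.86 [305. 341.] [ 0.4774 -0.1524]
pad_spare 0.82 [158. 366.] [ 0.6211 -0.1082]
  circle 0.59 [ 0.623 -0.107] rad 0.0369 [330.3, 119.6, 405.1, 196.7]
  circle 0.48 [ 0.4529 -0.0845] rad 0.0236 [265.4, 256.9, 293.5, 303.4]
objective_yellow_center 0.94 [248. 143.] [0.4495 0.0528]
pad_blue 0.67 [235. 159.] [0.4429 0.0556]
  circle 0.65 [0.4497 0.0546] rad 0.0333 [118.9, 202.5, 193.6, 265.9]
[-0.0568 -0.1683  0.0354]
```

View pics/w5.png

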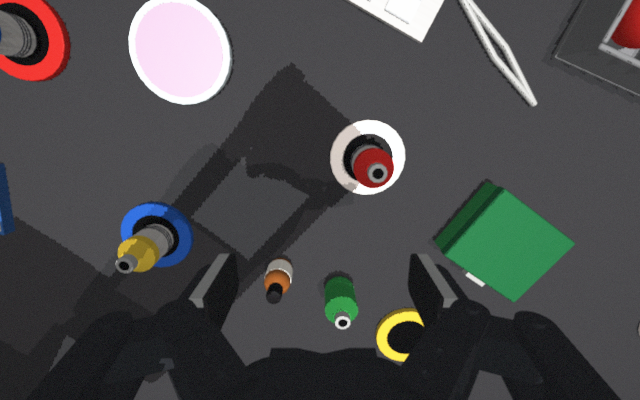

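Red stands upright on the white pad (366,158). Yellow is on the blue pad at (143,248). Moving over yellow.

Call:
{"method": "carry_out", "body": {
  "deltas": [
    [[-0.015, -0.045, 0, 0, 0, 0, -1], [-0.032, -0.095, 0.01, 0, 0, 0, -1], [-0.046, -0.14, 0.025, 0, 0, 0, -1], [-0.055, -0.167, 0.035, 0, 0, 0, -1], [-0.055, -0.167, 0.035, 0, 0, 0, -1]]
  ]
}}

```text
time: 9.8
tcp_pos: [0.4653, 0.0412, 0.1193]
eef_rot: [0.973, 0.229, -0.001, -0.0]
ft_force: [0.1, -0.1, -0.0]
finger_gap: 0.0853
gripper_force: 0.0
```

Call:
{"method": "carry_out", "body": {
  "deltas": [
    [[0, 0, 0, 0, 0, 0, -1], [0, 0, 0, 0, 0, 0, -1], [0, 0, 0, 0, 0, 0, -1], [0, 0, 0, 0, 0, 0, -1], [0, 0, 0, 0, 0, 0, -1]]
  ]
}}

```text
time: 10.42
tcp_pos: [0.4667, 0.0401, 0.1199]
eef_rot: [0.974, 0.228, 0.0, -0.0]
ft_force: [-0.4, 0.9, 0.6]
finger_gap: 0.0854
gripper_force: 0.0
```

Run:
```python
from h import *
look('w6.png',[('objective_yellow_center',.039),('pad_blue',0)])
print(tool([.466,.04,.015]))
```

```text
tcp [0.4666 0.0402 0.1198] rot [[0.896, 0.444, 0.0], [0.444, -0.896, 0.0], [0.0, -0.0, -1.0]] t 10.475 gap 0.08586871220188012
objective_yellow_center 0.87 [203. 320.] [0.4671 0.0433]
pad_blue 0.87 [190. 315.] [0.4639 0.0469]
  circle 0.92 [0.464 0.049] rad 0.0335 [272.4, 150.2, 356.7, 229.9]
[-0.0006  0.      0.1048]
```

Call:
{"method": "carry_out", "body": {
  "deltas": [
    [[0.001, -0.003, 0.03, 0, 0, 0, -1], [0.001, -0.003, 0.06, 0, 0, 0, -1], [0.001, -0.003, 0.09, 0, 0, 0, -1], [0.001, -0.003, 0.105, 0, 0, 0, -1], [0.001, -0.003, 0.105, 0, 0, 0, -1]]
  ]
}}

```text
time: 11.25
tcp_pos: [0.4652, 0.0435, 0.0139]
eef_rot: [0.974, 0.228, -0.001, -0.0]
ft_force: [1.5, 0.3, 0.6]
finger_gap: 0.0855
gripper_force: 0.0
```

Call:
{"method": "carry_out", "body": {
  "deltas": [
    [[0, 0, 0, 0, 0, 0, 0], [0, 0, 0, 0, 0, 0, 1], [0, 0, 0, 0, 0, 0, 1], [0, 0, 0, 0, 0, 0, 1], [0, 0, 0, 0, 0, 0, 1]]
  ]
}}

```text
time: 11.88
tcp_pos: [0.4667, 0.0434, 0.0156]
eef_rot: [0.974, 0.228, 0.001, 0.0]
ft_force: [-0.9, 0.4, 6.3]
finger_gap: 0.033
gripper_force: 39.2
```

Call:
{"method": "carry_out", "body": {
  "deltas": [
    [[0, 0, -0.03, 0, 0, 0, 1], [0, 0, -0.07, 0, 0, 0, 1], [0, 0, -0.11, 0, 0, 0, 1], [-0.013, 0.026, -0.11, 0, 0, 0, 1], [-0.033, 0.067, -0.11, 0, 0, 0, 1]]
  ]
}}

```text
time: 12.5
tcp_pos: [0.4665, -0.0313, 0.1257]
eef_rot: [0.973, 0.229, 0.001, 0.0]
ft_force: [1.6, -0.4, -2.3]
finger_gap: 0.0331
gripper_force: 40.6
```

Call:
{"method": "carry_out", "body": {
  "deltas": [
    [[-0.023, 0.047, 0, 0, 0, 0, 1], [-0.047, 0.096, 0, 0, 0, 0, 1], [-0.071, 0.145, 0, 0, 0, 0, 1], [-0.09, 0.183, 0, 0, 0, 0, 1], [-0.104, 0.212, 0, 0, 0, 0, 1]]
  ]
}}

```text
time: 13.12
tcp_pos: [0.4667, -0.2693, 0.1248]
eef_rot: [0.974, 0.227, -0.0, 0.0]
ft_force: [0.4, 0.8, -2.3]
finger_gap: 0.033
gripper_force: 40.5
```

Call:
{"method": "carry_out", "body": {
  "deltas": [
    [[0, 0, 0, 0, 0, 0, 1], [0, 0, 0, 0, 0, 0, 1], [0, 0, 0, 0, 0, 0, 1], [0, 0, 0, 0, 0, 0, 1], [0, 0, 0, 0, 0, 0, 1]]
  ]
}}

```text
time: 13.75
tcp_pos: [0.4672, -0.2668, 0.1248]
eef_rot: [0.974, 0.228, -0.0, -0.0]
ft_force: [0.4, 0.1, -2.3]
finger_gap: 0.0332
gripper_force: 40.5
```

Run:
```python
from h import *
look('w7.png',[('objective_yellow_center',.15),('pad_yellow',0)])
print(tool([.4675,-.268,.015]))
```

```text
tcp [ 0.4673 -0.267   0.1249] rot [[0.896, 0.444, 0.0], [0.444, -0.896, 0.0], [0.0, -0.0, -1.0]] t 13.8 gap 0.03312149671534168
objective_yellow_center 0.55 [279. 321.] [ 0.4678 -0.2657]
pad_yellow 0.57 [190. 324.] [ 0.4669 -0.2679]
  circle 0.79 [ 0.4686 -0.267 ] rad 0.0367 [281.5, 147.6, 364.5, 225.3]
[-0.      0.0008  0.1098]
```

View pics/w7.png

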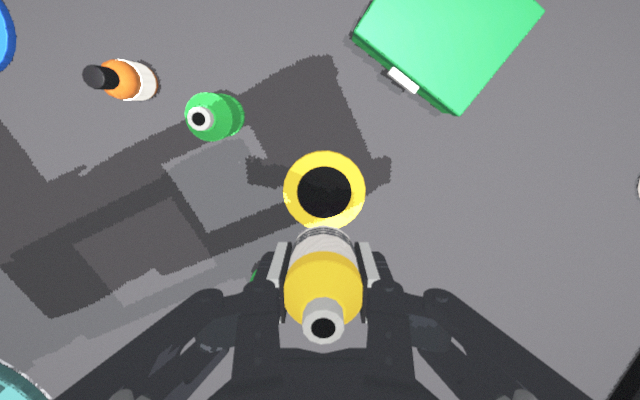

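Yellow is held at px (321,279) with the yellow pad directly below at (324,190). Lowering it.

Call:
{"method": "carry_out", "body": {
  "deltas": [
    [[0, 0.001, 0.03, 0, 0, 0, 1], [0, 0.001, 0.06, 0, 0, 0, 1], [0, 0.001, 0.09, 0, 0, 0, 1], [0, 0.001, 0.101, 0, 0, 0, 1], [0, 0.001, 0.105, 0, 0, 0, 1]]
  ]
}}

```text
time: 14.58
tcp_pos: [0.4676, -0.2683, 0.0195]
eef_rot: [0.974, 0.228, -0.0, -0.0]
ft_force: [0.6, -0.6, -1.5]
finger_gap: 0.0332
gripper_force: 40.5
```

Call:
{"method": "carry_out", "body": {
  "deltas": [
    [[0, 0, 0.002, 0, 0, 0, 1], [0, 0, 0.003, 0, 0, 0, 1], [0, 0, 0.004, 0, 0, 0, 1], [0, 0, 0.005, 0, 0, 0, 1], [0, 0, 0.005, 0, 0, 0, 1]]
  ]
}}

```text
time: 15.2
tcp_pos: [0.4679, -0.2685, 0.0156]
eef_rot: [0.974, 0.228, 0.0, 0.0]
ft_force: [-0.7, 0.4, 5.5]
finger_gap: 0.0331
gripper_force: 41.4
```

Contact at 5.5 N. Release, rise, and head for blue.

Call:
{"method": "carry_out", "body": {
  "deltas": [
    [[0, 0, 0, 0, 0, 0, 0.2], [0, 0, 0, 0, 0, 0, 0], [0, 0, 0, 0, 0, 0, -0.6], [0, 0, 0, 0, 0, 0, -1], [0, 0, 0, 0, 0, 0, -1]]
  ]
}}

```text
time: 15.82
tcp_pos: [0.4676, -0.2683, 0.0147]
eef_rot: [0.974, 0.228, -0.0, -0.0]
ft_force: [0.4, 0.8, -0.1]
finger_gap: 0.0855
gripper_force: 0.0
```

Call:
{"method": "carry_out", "body": {
  "deltas": [
    [[0, 0, -0.02, 0, 0, 0, -1], [0, 0, -0.06, 0, 0, 0, -1], [0, 0, -0.11, 0, 0, 0, -1], [0, 0, -0.14, 0, 0, 0, -1], [0, 0, -0.14, 0, 0, 0, -1]]
  ]
}}

```text
time: 16.45
tcp_pos: [0.4693, -0.2695, 0.1574]
eef_rot: [0.974, 0.228, 0.002, 0.002]
ft_force: [-0.2, -0.9, -0.0]
finger_gap: 0.0854
gripper_force: 0.0
```

Run:
```python
from h import *
look('w8.png',[('objective_yellow_center',.039),('pad_yellow',0)])
print(tool([.595,.211,.12]))
```

```text
tcp [ 0.4682 -0.2687  0.1556] rot [[0.896, 0.444, 0.002], [0.444, -0.896, -0.001], [0.001, 0.002, -1.0]] t 16.5 gap 0.08552519225229474
objective_yellow_center 0.56 [194. 320.] [ 0.4657 -0.2673]
pad_yellow 0.58 [181. 318.] [ 0.4666 -0.2647]
  circle 0.77 [ 0.4668 -0.2656] rad 0.0369 [280.6, 147.5, 357.5, 215.6]
[ 0.3274 -0.3719  0.034 ]
```

Call:
{"method": "carry_out", "body": {
  "deltas": [
    [[0.025, -0.029, 0, 0, 0, 0, -1], [0.06, -0.069, 0, 0, 0, 0, -1], [0.095, -0.109, 0, 0, 0, 0, -1], [0.13, -0.149, 0, 0, 0, 0, -1], [0.165, -0.189, 0, 0, 0, 0, -1]]
  ]
}}

```text
time: 17.27
tcp_pos: [0.5309, -0.0239, 0.1533]
eef_rot: [0.974, 0.228, -0.001, -0.001]
ft_force: [0.7, -0.2, -0.4]
finger_gap: 0.0857
gripper_force: 0.0
```

Call:
{"method": "carry_out", "body": {
  "deltas": [
    [[0.035, -0.04, 0, 0, 0, 0, -1], [0.07, -0.08, 0, 0, 0, 0, -1], [0.105, -0.12, 0, 0, 0, 0, -1], [0.14, -0.16, 0.01, 0, 0, 0, -1], [0.162, -0.183, 0.035, 0, 0, 0, -1]]
  ]
}}

```text
time: 17.9
tcp_pos: [0.5962, 0.2129, 0.1188]
eef_rot: [0.973, 0.229, 0.0, -0.0]
ft_force: [-1.3, -1.0, -0.5]
finger_gap: 0.0855
gripper_force: 0.0
```

Call:
{"method": "carry_out", "body": {
  "deltas": [
    [[0, 0, 0, 0, 0, 0, -1], [0, 0, 0, 0, 0, 0, -1], [0, 0, 0, 0, 0, 0, -1], [0, 0, 0, 0, 0, 0, -1], [0, 0, 0, 0, 0, 0, -1]]
  ]
}}

```text
time: 18.52
tcp_pos: [0.5958, 0.2096, 0.1204]
eef_rot: [0.974, 0.227, 0.0, -0.0]
ft_force: [-0.8, 0.3, 0.2]
finger_gap: 0.0856
gripper_force: 0.0
```

Run:
```python
from h import *
look('w9.png',[('objective_blue_center',.039),('pad_red',0)])
print(tool([.595,.211,.015]))
```

```text
tcp [0.5958 0.2097 0.1203] rot [[0.896, 0.443, 0.001], [0.443, -0.896, 0.0], [0.001, 0.0, -1.0]] t 18.575 gap 0.08545035971500796
objective_blue_center 0.78 [200. 321.] [0.5985 0.2129]
objective_blue_center 0.55 [184. 320.] [0.6102 0.2197]
pad_red 0.77 [185. 323.] [0.6011 0.2125]
  circle 0.93 [0.6015 0.2128] rad 0.033 [279.9, 145.7, 366.0, 223.9]
[-0.0002 -0.0012  0.105 ]
```

View pics/w9.png

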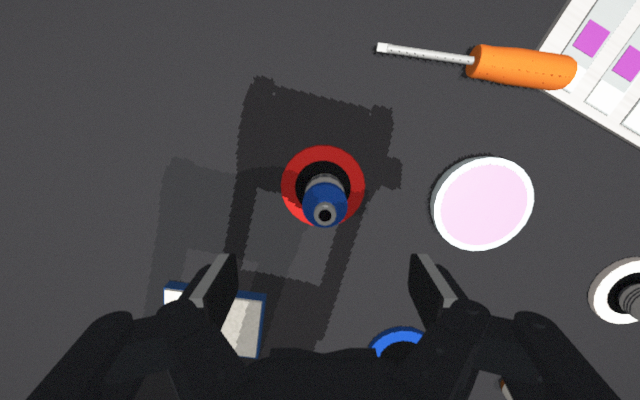

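Blue is at px (321,200) on the red pad, aligned with the fingers, with the petri dish well clear. Descending to grip.

Call:
{"method": "carry_out", "body": {
  "deltas": [
    [[0.003, 0, 0.03, 0, 0, 0, -1], [0.003, 0, 0.06, 0, 0, 0, -1], [0.003, 0, 0.09, 0, 0, 0, -1], [0.003, 0, 0.105, 0, 0, 0, -1], [0.003, 0, 0.105, 0, 0, 0, -1]]
  ]
}}

```text
time: 19.35
tcp_pos: [0.5975, 0.2113, 0.0139]
eef_rot: [0.974, 0.228, -0.001, -0.0]
ft_force: [0.5, 0.2, 0.2]
finger_gap: 0.0852
gripper_force: 0.0
```

Call:
{"method": "carry_out", "body": {
  "deltas": [
    [[0, 0, 0, 0, 0, 0, 0], [0, 0, 0, 0, 0, 0, 1], [0, 0, 0, 0, 0, 0, 1], [0, 0, 0, 0, 0, 0, 1], [0, 0, 0, 0, 0, 0, 1]]
  ]
}}

```text
time: 19.98
tcp_pos: [0.599, 0.2116, 0.016]
eef_rot: [0.974, 0.228, 0.001, -0.0]
ft_force: [-0.4, -1.2, 6.6]
finger_gap: 0.0332
gripper_force: 39.4
```

Call:
{"method": "carry_out", "body": {
  "deltas": [
    [[0, 0, -0.03, 0, 0, 0, 1], [0, 0, -0.07, 0, 0, 0, 1], [0, 0, -0.11, 0, 0, 0, 1], [-0.025, 0.011, -0.11, 0, 0, 0, 1], [-0.065, 0.03, -0.11, 0, 0, 0, 1]]
  ]
}}

```text
time: 20.6
tcp_pos: [0.5539, 0.156, 0.1255]
eef_rot: [0.974, 0.229, 0.001, -0.0]
ft_force: [-1.2, -0.0, -2.5]
finger_gap: 0.0332
gripper_force: 40.4
```

Call:
{"method": "carry_out", "body": {
  "deltas": [
    [[-0.045, 0.02, 0, 0, 0, 0, 1], [-0.085, 0.039, 0, 0, 0, 0, 1], [-0.115, 0.053, 0, 0, 0, 0, 1], [-0.128, 0.058, 0, 0, 0, 0, 1], [-0.128, 0.058, 0, 0, 0, 0, 1]]
  ]
}}

```text
time: 21.22
tcp_pos: [0.4641, 0.0468, 0.1249]
eef_rot: [0.974, 0.227, 0.0, -0.0]
ft_force: [0.6, 0.6, -2.5]
finger_gap: 0.0329
gripper_force: 40.3
```

Call:
{"method": "carry_out", "body": {
  "deltas": [
    [[0, 0, 0, 0, 0, 0, 1], [0, 0, 0, 0, 0, 0, 1], [0, 0, 0, 0, 0, 0, 1], [0, 0, 0, 0, 0, 0, 1], [0, 0, 0, 0, 0, 0, 1]]
  ]
}}

```text
time: 21.85
tcp_pos: [0.4644, 0.0471, 0.1248]
eef_rot: [0.974, 0.228, -0.0, -0.0]
ft_force: [-0.5, -1.2, -3.2]
finger_gap: 0.0331
gripper_force: 40.3
```

Run:
```python
from h import *
look('w10.png',[('objective_blue_center',.15),('pad_blue',0)])
```

```text
tcp [0.4644 0.0471 0.1248] rot [[0.896, 0.444, -0.0], [0.444, -0.896, 0.0], [-0.0, -0.0, -1.0]] t 21.9 gap 0.03296088027384194
objective_blue_center 0.82 [280. 322.] [0.4648 0.0477]
pad_blue 0.76 [190. 325.] [0.4646 0.0455]
```

View pics/w10.png

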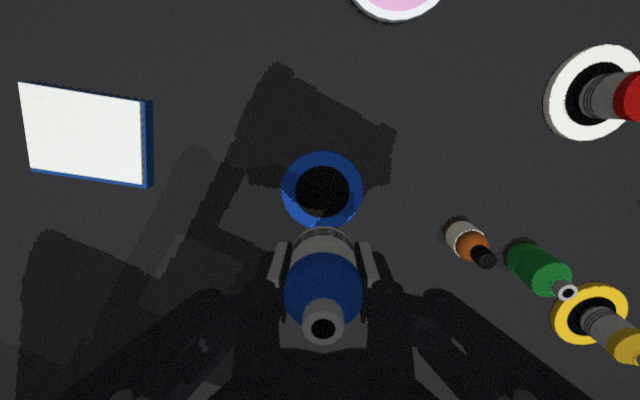

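Blue is held at (322,280) and the blue pad is below at (322,190), aligned. Lowering it.

Call:
{"method": "carry_out", "body": {
  "deltas": [
    [[0, 0, 0.03, 0, 0, 0, 1], [0, 0, 0.06, 0, 0, 0, 1], [0, 0, 0.09, 0, 0, 0, 1], [0, 0, 0.101, 0, 0, 0, 1], [0, 0, 0.105, 0, 0, 0, 1]]
  ]
}}

```text
time: 22.68
tcp_pos: [0.4644, 0.047, 0.0196]
eef_rot: [0.974, 0.228, -0.0, -0.0]
ft_force: [-0.0, 0.6, -2.4]
finger_gap: 0.033
gripper_force: 40.3
```

Call:
{"method": "carry_out", "body": {
  "deltas": [
    [[0, 0, 0.002, 0, 0, 0, 1], [0, 0, 0.003, 0, 0, 0, 1], [0, 0, 0.004, 0, 0, 0, 1], [0, 0, 0.005, 0, 0, 0, 1], [0, 0, 0.005, 0, 0, 0, 1]]
  ]
}}

```text
time: 23.3
tcp_pos: [0.4648, 0.047, 0.0159]
eef_rot: [0.974, 0.228, 0.001, 0.0]
ft_force: [-2.0, -0.8, 10.4]
finger_gap: 0.033
gripper_force: 41.8
```

Call:
{"method": "carry_out", "body": {
  "deltas": [
    [[0, 0, 0, 0, 0, 0, 0.2], [0, 0, 0, 0, 0, 0, 0], [0, 0, 0, 0, 0, 0, -0.6], [0, 0, 0, 0, 0, 0, -1], [0, 0, 0, 0, 0, 0, -1]]
  ]
}}

```text
time: 23.92
tcp_pos: [0.4643, 0.047, 0.0147]
eef_rot: [0.974, 0.228, -0.0, -0.0]
ft_force: [-0.3, -0.4, 0.9]
finger_gap: 0.0853
gripper_force: 0.0
```

Call:
{"method": "carry_out", "body": {
  "deltas": [
    [[0, 0, -0.02, 0, 0, 0, -1], [0, 0, -0.06, 0, 0, 0, -1], [0, 0, -0.11, 0, 0, 0, -1], [0, 0, -0.14, 0, 0, 0, -1], [0, 0, -0.14, 0, 0, 0, -1]]
  ]
}}

```text
time: 24.55
tcp_pos: [0.4663, 0.0469, 0.1571]
eef_rot: [0.974, 0.228, 0.003, 0.001]
ft_force: [-0.6, -0.2, 0.1]
finger_gap: 0.0856
gripper_force: 0.0
```

Run:
```python
from h import *
look('w11.png',[('objective_blue_center',.039),('pad_blue',0)])
print(tool([.639,-.117,.12]))
```

```text
tcp [0.465  0.047  0.1556] rot [[0.896, 0.444, 0.002], [0.444, -0.896, -0.0], [0.002, 0.001, -1.0]] t 24.6 gap 0.08511511162560581
objective_blue_center 0.77 [195. 323.] [0.4626 0.0455]
pad_blue 0.66 [187. 322.] [0.4593 0.0453]
  circle 0.79 [0.4634 0.0491] rad 0.0371 [284.4, 148.5, 358.9, 219.2]
[0.0848 0.225  0.0331]
```

Call:
{"method": "carry_out", "body": {
  "deltas": [
    [[0.012, 0.032, 0, 0, 0, 0, -1], [0.03, 0.08, 0, 0, 0, 0, -1], [0.048, 0.128, 0, 0, 0, 0, -1], [0.066, 0.176, 0.01, 0, 0, 0, -1], [0.084, 0.225, 0.035, 0, 0, 0, -1]]
  ]
}}

```text
time: 25.38
tcp_pos: [0.6408, -0.1186, 0.1186]
eef_rot: [0.974, 0.228, 0.0, -0.0]
ft_force: [1.3, 1.0, -0.1]
finger_gap: 0.0854
gripper_force: 0.0
```

Call:
{"method": "carry_out", "body": {
  "deltas": [
    [[0, 0, 0, 0, 0, 0, -1], [0, 0, 0, 0, 0, 0, -1], [0, 0, 0, 0, 0, 0, -1], [0, 0, 0, 0, 0, 0, -1], [0, 0, 0, 0, 0, 0, -1]]
  ]
}}

```text
time: 26.0
tcp_pos: [0.6394, -0.1169, 0.1205]
eef_rot: [0.974, 0.228, 0.0, 0.0]
ft_force: [-0.2, -0.0, -0.2]
finger_gap: 0.0854
gripper_force: 0.0
```

Run:
```python
from h import *
look('w12.png',[('objective_red_center',.039),('pad_spare',0)])
print(tool([.639,-.117,.015]))
```

```text
tcp [ 0.6394 -0.117   0.1204] rot [[0.896, 0.444, 0.001], [0.444, -0.896, -0.0], [0.001, 0.0, -1.0]] t 26.05 gap 0.08550020235747735
objective_red_center 0.85 [205. 323.] [ 0.6394 -0.1168]
objective_red_center 0.71 [350. 294.] [ 0.4955 -0.1581]
pad_spare 0.92 [193. 324.] [ 0.6377 -0.119 ]
  circle 0.6 [ 0.6409 -0.1162] rad 0.0329 [284.3, 152.9, 362.6, 230.7]
[-0.0004 -0.0005  0.1051]
```

Call:
{"method": "carry_out", "body": {
  "deltas": [
    [[0, 0, 0.03, 0, 0, 0, -1], [0, 0, 0.06, 0, 0, 0, -1], [0, 0, 0.09, 0, 0, 0, -1], [0, 0, 0.105, 0, 0, 0, -1], [0, 0, 0.105, 0, 0, 0, -1]]
  ]
}}

```text
time: 26.82
tcp_pos: [0.6387, -0.1171, 0.0139]
eef_rot: [0.974, 0.228, -0.001, -0.001]
ft_force: [0.1, -0.5, -0.1]
finger_gap: 0.0857
gripper_force: 0.0
```

Call:
{"method": "carry_out", "body": {
  "deltas": [
    [[0, 0, 0, 0, 0, 0, 0], [0, 0, 0, 0, 0, 0, 1], [0, 0, 0, 0, 0, 0, 1], [0, 0, 0, 0, 0, 0, 1], [0, 0, 0, 0, 0, 0, 1]]
  ]
}}

```text
time: 27.45
tcp_pos: [0.6401, -0.1175, 0.0159]
eef_rot: [0.974, 0.228, 0.001, 0.0]
ft_force: [-1.2, 0.9, 6.0]
finger_gap: 0.0332
gripper_force: 39.5
```

Call:
{"method": "carry_out", "body": {
  "deltas": [
    [[0, 0, -0.03, 0, 0, 0, 1], [0, 0, -0.07, 0, 0, 0, 1], [0, 0, -0.11, 0, 0, 0, 1], [0.009, -0.026, -0.11, 0, 0, 0, 1], [0.024, -0.068, -0.11, 0, 0, 0, 1]]
  ]
}}

```text
time: 28.08
tcp_pos: [0.6314, -0.0463, 0.1256]
eef_rot: [0.974, 0.227, 0.001, 0.0]
ft_force: [-0.1, 1.8, -1.5]
finger_gap: 0.0333
gripper_force: 40.1
```

Call:
{"method": "carry_out", "body": {
  "deltas": [
    [[0.018, -0.05, 0, 0, 0, 0, 1], [0.036, -0.1, 0, 0, 0, 0, 1], [0.054, -0.15, 0, 0, 0, 0, 1], [0.071, -0.2, 0, 0, 0, 0, 1], [0.087, -0.244, 0, 0, 0, 0, 1]]
  ]
}}

```text
time: 28.7
tcp_pos: [0.5997, 0.2133, 0.1246]
eef_rot: [0.974, 0.228, -0.0, -0.0]
ft_force: [0.6, 0.6, -1.5]
finger_gap: 0.0333
gripper_force: 40.1
```

Call:
{"method": "carry_out", "body": {
  "deltas": [
    [[0, 0, 0, 0, 0, 0, 1], [0, 0, 0, 0, 0, 0, 1], [0, 0, 0, 0, 0, 0, 1], [0, 0, 0, 0, 0, 0, 1], [0, 0, 0, 0, 0, 0, 1]]
  ]
}}

```text
time: 29.32
tcp_pos: [0.6007, 0.2107, 0.1248]
eef_rot: [0.974, 0.227, -0.0, -0.0]
ft_force: [-0.1, -0.1, -1.2]
finger_gap: 0.033
gripper_force: 40.2
```

Run:
```python
from h import *
look('w13.png',[('objective_red_center',.15),('pad_red',0)])
```

```text
tcp [0.6007 0.2109 0.1248] rot [[0.897, 0.443, -0.0], [0.443, -0.897, 0.0], [-0.0, -0.0, -1.0]] t 29.375 gap 0.033307470824394954
objective_red_center 0.88 [284. 321.] [0.5988 0.2109]
pad_red 0.7 [187. 322.] [0.6026 0.2132]
  circle 0.9 [0.6014 0.2135] rad 0.0377 [280.7, 149.9, 365.5, 227.8]
```

View pics/w13.png

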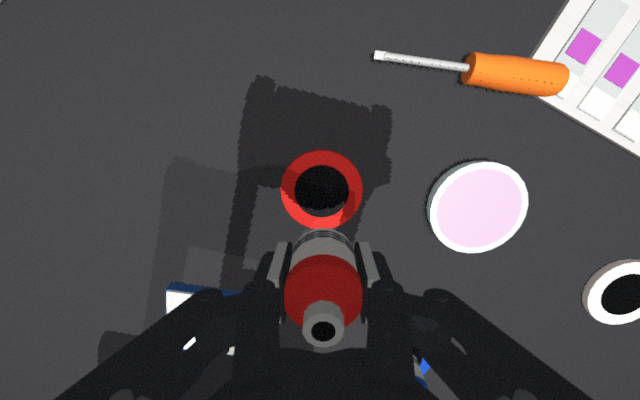

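Red is held at (321,284) with the red pad below at (322,188), about 2 mm ahead. Lowering with that correction.

Call:
{"method": "carry_out", "body": {
  "deltas": [
    [[0.002, -0.001, 0.03, 0, 0, 0, 1], [0.002, -0.001, 0.06, 0, 0, 0, 1], [0.002, -0.001, 0.09, 0, 0, 0, 1], [0.002, -0.001, 0.101, 0, 0, 0, 1], [0.002, -0.001, 0.105, 0, 0, 0, 1]]
  ]
}}

```text
time: 30.15
tcp_pos: [0.6018, 0.2133, 0.0196]
eef_rot: [0.974, 0.228, -0.0, -0.0]
ft_force: [-0.7, -0.7, -1.3]
finger_gap: 0.033
gripper_force: 40.2
```

Call:
{"method": "carry_out", "body": {
  "deltas": [
    [[0, 0, 0.002, 0, 0, 0, 1], [0, 0, 0.003, 0, 0, 0, 1], [0, 0, 0.004, 0, 0, 0, 1], [0, 0, 0.005, 0, 0, 0, 1], [0, 0, 0.005, 0, 0, 0, 1]]
  ]
}}

```text
time: 30.78
tcp_pos: [0.6023, 0.2134, 0.0158]
eef_rot: [0.974, 0.228, 0.001, -0.0]
ft_force: [-2.3, 0.3, 4.9]
finger_gap: 0.033
gripper_force: 41.0
```

Call:
{"method": "carry_out", "body": {
  "deltas": [
    [[0, 0, 0, 0, 0, 0, 0.2], [0, 0, 0, 0, 0, 0, 0], [0, 0, 0, 0, 0, 0, -0.6], [0, 0, 0, 0, 0, 0, -1], [0, 0, 0, 0, 0, 0, -1]]
  ]
}}

```text
time: 31.4
tcp_pos: [0.6019, 0.2133, 0.0148]
eef_rot: [0.974, 0.228, -0.0, -0.0]
ft_force: [-0.1, -0.4, 0.6]
finger_gap: 0.0853
gripper_force: 0.0
```

Call:
{"method": "carry_out", "body": {
  "deltas": [
    [[0, 0, -0.02, 0, 0, 0, -1], [0, 0, -0.06, 0, 0, 0, -1], [0, 0, -0.11, 0, 0, 0, -1], [0, 0, -0.14, 0, 0, 0, -1], [-0.02, 0, -0.15, 0, 0, 0, -1]]
  ]
}}

```text
time: 32.02
tcp_pos: [0.5861, 0.2049, 0.1684]
eef_rot: [0.974, 0.228, 0.003, -0.0]
ft_force: [0.1, -0.7, -0.3]
finger_gap: 0.0851
gripper_force: 0.0
```

Call:
{"method": "carry_out", "body": {
  "deltas": [
    [[-0.03, 0, -0.03, 0, 0, 0, -1], [-0.06, 0, -0.06, 0, 0, 0, -1], [-0.08, 0, -0.08, 0, 0, 0, -1], [-0.08, 0, -0.08, 0, 0, 0, -1], [-0.08, 0, -0.08, 0, 0, 0, -1]]
  ]
}}

```text
time: 32.65
tcp_pos: [0.5115, 0.1687, 0.2439]
eef_rot: [0.974, 0.228, -0.001, -0.0]
ft_force: [0.5, -0.2, -0.2]
finger_gap: 0.0854
gripper_force: 0.0
```

Run:
```python
from h import *
look('w14.png',[('objective_red_center',.039),('pad_red',0),('objective_blue_center',.039),('pad_blue',0)])
look('scene1.png',[('objective_yellow_center',.039),('pad_yellow',0),('objective_blue_center',.039),('pad_blue',0),('objective_red_center',.039),('pad_red',0)],'scene')
```

```text
tcp [0.5117 0.1688 0.2437] rot [[0.896, 0.444, -0.002], [0.444, -0.896, -0.0], [-0.002, -0.001, -1.0]] t 32.7 gap 0.0853689279756683
objective_red_center 0.71 [287. 529.] [ 0.4911 -0.156 ]
objective_red_center 0.62 [ 80. 318.] [0.6001 0.2184]
pad_red 0.58 [ 84. 325.] [0.6014 0.211 ]
  circle 0.93 [0.6015 0.2129] rad 0.0366 [294.5, 47.7, 354.6, 113.6]
objective_blue_center 0.6 [243. 389.] [0.463  0.0493]
pad_blue 0.94 [230. 384.] [0.4646 0.0488]
  circle 0.94 [0.4664 0.0516] rad 0.0325 [357.8, 205.0, 412.9, 255.5]
  circle 0.41 [ 0.4477 -0.3089] rad 0.0453 [554.9, 307.9, 607.9, 349.9]
tcp [0.5124 0.169  0.2443] rot [[0.896, 0.444, -0.001], [0.444, -0.896, -0.0], [-0.001, -0.0, -1.0]] t 33.05 gap 0.08526385675704667
objective_yellow_center 0.8 [258. 229.] [ 0.4666 -0.2683]
pad_yellow 0.91 [267. 231.] [ 0.4653 -0.2695]
  circle 0.56 [ 0.4719 -0.2706] rad 0.0337 [214.6, 250.0, 247.2, 286.3]
  circle 0.46 [0.4487 0.0619] rad 0.0326 [318.7, 166.7, 339.1, 187.6]
objective_blue_center 0.52 [174. 326.] [0.4575 0.0469]
pad_blue 0.84 [185. 329.] [0.4658 0.0485]
  circle 0.91 [0.4689 0.0435] rad 0.0327 [314.8, 177.5, 341.8, 197.4]
objective_red_center 0.86 [237. 274.] [ 0.4974 -0.1661]
objective_red_center 0.81 [164. 414.] [0.6001 0.2216]
objective_red_center 0.79 [226. 204.] [ 0.3602 -0.2522]
pad_red 0.66 [319. 273.] [ 0.621  -0.2872]
pad_red 0.63 [177. 412.] [0.6067 0.2138]
  circle 0.63 [0.6011 0.205 ] rad 0.0338 [395.5, 165.1, 424.8, 188.6]
```

View pics/scene1.png

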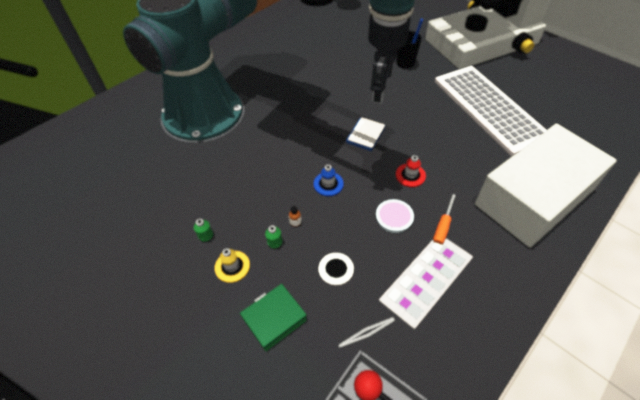

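View pics/w14.png

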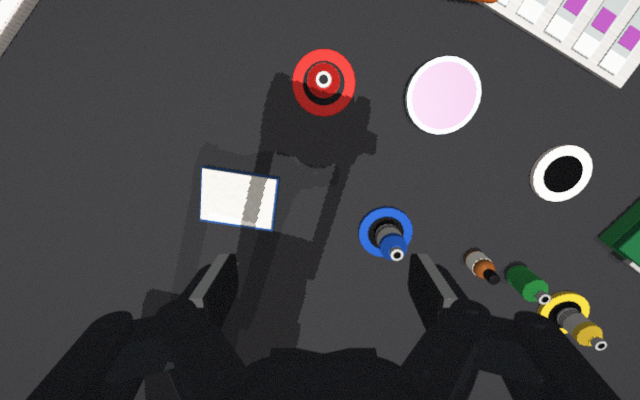

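All three stand upright in the middle of their own pads: scene px red (412,170), blue (328,180), yellow (231,262). The bottle, dish and box are where they were.

```bash
python3 -c "
from station import arm
print(arm.hand_in())"
```

```text
the job is handed in; nothing more can be done
None
```

The job is handed in: in the last pictures the red, yellow and blue objectives each stood upright at the middle of their own pads, and the oil bottle, petri dish and slide box had not been moved; the robot's clock read about 33 s.

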